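Seat a sample vial in the heating block and close the hood

ROBOT

A 6-joint arm with a two-finger parallel gripper is mounted at the origin on a cart in front of the work surface, level with it; the furniture and walls round the work are solid. World frame = base frame: x ahead of the robot, y to its left, z up, the work surface at z = 0. Lengths are in m, angles in rad, forces in N, time in s.
With the tool pointing down it reaches from about 0.375 to 0.975 m from the base axis. Payload 3.8 kg.
Tool frame: the origin (TCP) lies at the very end of the fingers, on their centre line; the grasp point (between the pads) lies bot.hold_point_z behind it (bot.hold_point_z is the distance from the TCP to the grasp point, in m); z points along the fingers, y is the line along which they close (so a half turn about z gives the same grasp; the last joint's range is limited). The gripper opens to 85 mm and grips with 20 to 120 N. Pads are 22 mm wide; open, the fingers measure 114 mm over their backs; the gripper's body (76 mm by 85 mm) begins 54 mm behind the grasp point. The pads swing forward as they close: fully open they stand 13 mm farther back than shut.
Start: joints at [1.107, 0.264, 1.604, -0, 1.274, -0.037], TCP at [0.279, 0.614, 0.231] pointing down, gripper open.
Joint ranges: [-2.63, 2.63], [-0.94, 2.18], [0.31, 2.57], [-1.31, 4.45], [0, 2.66], [-2.55, 2.55]. Speed limits (rad/s): [2.57, 2.57, 3.14, 3.14, 3.14, 3.14].

INTERFACE

Orientations are given as a rotation vector (axis times angle).
In Python, from workcell import bot, optics, readout, workorder gives the robot as it stands (bot), with the cameras (optics), the readings (readout) and the job (workorder).
- The arm moves only by the shell command python3 jog.py [OPENING] [FORCE], which reads ROWS from standard input. ROWS is a JSON object whose key "moves" holds a list of rows, 1 to 5 of them, each of 4 numbers: dx, dy, dz in m, then a turn about the tool's z in rad; each row shifts and turns the commanded pose from where the row before left it, along the tool's axes as they then stand; what a row does not reach is not made up. A row lasts 1/8 s, in which the tool goes at most 0.0625 m and 0.188 rad, less where a joint would pass 70% of its speed; a pose out of reach is approached as far as the arm can. OPENING is the opening from 0.0 (shut) to 1.0 (fully open), set as the command begins (- or left out keeps the last). The fingers move at their own pace and stop on an object; FORCE is the grip in N (left out, the last holds). Time passes only in rows, so rows that do not move let the fingers close. It prints the time, the measured TCP pose, the force, the opening and the grip force at its end. Input that does not fit is refused with a message, and nothing moves.
- readout.read_state(): the state, without advancing time (a new reading comes with each control period).
- optics.read_camera(name): name is "scene" or "side" or "wrist"; returns the picture (420x560x3 uint8, red, green, blue); there is no depth.
- optics.camera_info(name): a dict with "intrinsics" (3x3 intrinsics, pixels), "k1" (the pictures are not rectified: a ray, as slopes to the right and down, at radius r is drawn at 1 + k1 r^2 times it, then the intrinsics apply), "extrinsics" (4x4, takes a point from camera to world coordinates). Camera axes: x right, y down, z forward; pixel columns grow to the right and rows downward; lengths in m; the calibration is good to about 2 mm. A picture is of the moment at which its call begins: read the wrist's pose just before it. camera_info takes no time and is no camera call; for the wrist camera it gives the pose at the moment of the call.
- workorder.finish_job(): hands the job in; it is judged then, once.
The state is a dict: "time": time; "q": joint angles; "joint_vel": joint speeds; "joint_torque": joint torques, N m; "tool_pos": TCP position; "tcp_rot": TCP orientation; "wrist_force": force on the tool from outside, world axes, zero at the start; "torque": the same for the moment, N m; "width": opening from 0.0 (shut) to 1.0 (fully open); "grip_force": force on a finger pad.
Only numpy, scipy, OpenCV 4.12 (cv2) and the standard library are available. Lean on these libraries where they do the work, as an engineer would, in place of code of your own. Each camera call takes 0.05 s, during which the arm holds its last target. There are 200 camera calls.

TASK

Load the capped vial that stands on the counter into the one empty well of the heating block: the well is a snug fit, so lean the vial a good ten degrees or more, set the edge of its foot into the well, then straighten it and slide it fully home. When it is home, push the red knuckle knob of the hood's locked folding stay down past straight, so that the sprung hood comes down and shuts over the vials. Leave the two vials already in the block in their wells, and the open vial and the brown bottle standing.

Things in the scene. Friction and masses are not known exactly. Their poses are not given: they have to be found in the camera images.
- vial: the vial to load: white-capped clear sample vial with a red-framed label, 92 mm tall, about 35 g; straight round body 26 mm in diameter with flat foot, cap 28 mm in diameter over the top 14 mm. Origin at the centre of its foot, z up its axis. Starts upright on the counter to the right of the heater, its surface at least 30 mm from its neighbours.
- heater: white bench block heater, fixed (place and yaw vary), 215 mm deep (x), 200 mm wide (y); front with display looks along its -x, towards the robot. Origin on the counter under its middle, z up; deck and aluminium block top at z = 105 mm. Three wells in a row along y at x = -15 mm: the left one (y = +56) is empty, the middle (0) and right one (-56) hold vials that stand 47 mm out.
- empty_well (a point): centre of the mouth of the empty well, level with the block's top face 105 mm above the counter; axes as the heater's (x to its back, z up). Round bore 28 mm in diameter, 45 mm deep, flat bottom, so the vial seated home stands 47 mm out of it.
- loaded_vial_a: vial like the one to load, standing in the middle well; origin at the centre of its foot.
- loaded_vial_b: vial like the one to load, standing in the right-hand well; origin at the centre of its foot.
- stay_knob (a point): centre of the red knob (20 mm diameter, 26 mm long, axis along the heater's y) on the knuckle of the steel folding stay at the heater's right side. Locked, it lies at heater x = +2, y = -124, z = 159 mm. Pressed down from above (about 5 N) it passes dead centre after some 6 mm; press 15 to 20 mm to be sure. It then folds by itself, down and to the back, and the hood shuts in about 3 s.
- stay (a joint): angle of the stay's knuckle, rad: 0 = locked just past straight against its stop; 0.12 = straight (dead centre); grows as it folds, about 2.85 with the hood shut. While locked, the hood cannot be pushed down.
- hood (a joint): angle of the hood, rad: 0 = standing open on the locked stay, 1.45 = shut on the deck; spring-closed and damped. Clear box, 165 mm deep, 68 mm high, 190 mm wide, hinged along y at heater x = +85, z = 105 mm. Open, it stands 83 degrees up, its top 280 mm above the counter, at least 65 mm from the wells' axes; shutting, it sweeps the space above the block.
- open_vial: bystander: clear vial without a cap, open threaded neck, 26 mm in diameter, 89 mm tall, standing on the counter; origin at the centre of its foot, z up.
- brown_bottle: bystander: amber glass bottle with a white cap, 51 mm in diameter, 109 mm tall, standing on the counter; origin at the centre of its foot, z up.

How it is judged:
On the way, in this order (a step that is already met when the one before it is completed fails the run):
1. the vial, leaning at least 0.12 rad (7 degrees), has the edge of its foot in the empty well: centre of the foot level with or below the mouth and within 7 mm of the well's axis, hood still up (angle between vial's own z axis and vertical between 0.12 and 0.9 rad and z of vial in the frame of empty_well below 0.0005 m and horizontal distance between vial and empty_well below 0.007 m and value of joint hood below 0.2 rad), for 0.05 s.
2. the vial is upright (within 0.06 rad) and home: foot within 2.5 mm of the well's bottom, hood still up (angle between vial's own z axis and vertical below 0.06 rad and z of vial in the frame of empty_well below -0.0425 m and horizontal distance between vial and empty_well below 0.004 m and value of joint hood below 0.2 rad), for 0.2 s.
3. the stay's knuckle is folded by more than 0.5 rad (value of joint stay above 0.5 rad), for 0.05 s.
At the end, for the whole second after the job is handed in: Vial upright (0.06 rad) and at rest in the well that was empty, foot within 2.5 mm of the bottom and 4 mm of the axis; hood shut (above 1.40 of 1.45); the two loaded vials still at least 35 mm deep in their wells; open vial and brown bottle upright (0.3 rad) (value of joint hood above 1.4 rad and angle between vial's own z axis and vertical below 0.06 rad and z of vial in the frame of empty_well below -0.0425 m and horizontal distance between vial and empty_well below 0.004 m and linear speed of vial below 0.02 m/s and z of each of loaded_vial_a, loaded_vial_b in the frame of empty_well below -0.035 m and angle between each of open_vial, brown_bottle's own z axis and vertical below 0.3 rad); the robot touches nothing.
It fails at once if the open vial or the brown bottle is knocked over (angle between any of open_vial, brown_bottle's own z axis and vertical above 0.7 rad).
It fails at once if a loaded vial is pulled out of its well (z of any of loaded_vial_a, loaded_vial_b in the frame of empty_well above -0.02 m).
It also fails if it takes over 64 s, if anything falls off the work surface, if the arm or the gripper's body presses on something with over 40 N, if the wrist force passes 120 N, or if a joint passes its speed limit or range.

## Working session

There is one attempt and no reset: what is moved stays moved. The work goes in short steps, Python scripts to look and compute and a shell command to move; the robot and the scene stay as the last step left them, time stands still between calls to the robot, and variables do not carry over. Pictures are saved under pics/ and viewed, at most 14 in all, crops included, and the job is handed in when it is done.

```bash
ls; mkdir -p pics
cat > look.py <<'E'
import cv2,sys,numpy as np
from workcell import bot, optics, readout, workorder
E
python3 - <<'E'
import cv2,numpy as np
from workcell import bot, optics, readout, workorder
for n in ["scene","side"]:
    im=optics.read_camera(n); cv2.imwrite(f"pics/{n}0.png",im[:,:,::-1])
    i=optics.camera_info(n); print(n,np.round(i["intrinsics"],2).tolist(),i["k1"],np.round(i["extrinsics"],4).tolist())
print(bot.hold_point_z,readout.read_state())
E
```

```text
jog.py
pics
workcell.py
scene [[392.81, 0.0, 279.91], [0.0, 392.81, 204.19], [0.0, 0.0, 1.0]] 0.020237091237346606 [[-0.4969, -0.4252, 0.7565, -0.211], [-0.8675, 0.2677, -0.4193, 0.3489], [-0.0242, -0.8646, -0.5018, 0.6065], [0.0, 0.0, 0.0, 1.0]]
side [[386.36, 0.0, 285.29], [0.0, 386.36, 212.81], [0.0, 0.0, 1.0]] -0.10353628315179773 [[-0.9524, -0.1763, 0.2489, 0.223], [-0.3047, 0.5876, -0.7496, 0.7863], [-0.0142, -0.7897, -0.6133, 0.7974], [0.0, 0.0, 0.0, 1.0]]
0.0187 {'time': 0.1, 'q': array([ 1.10713243e+00,  2.64690596e-01,  1.60526896e+00, -9.05765378e-06,
        1.27371306e+00, -3.68811818e-02]), 'joint_vel': array([ 0.00203374,  0.00090977, -0.00363242,  0.00062796,  0.00035606,
        0.0001677 ]), 'joint_torque': array([ 7.24890833e-04, -5.16710079e+01, -3.68589485e+01, -2.30203595e-04,
        6.43857638e-03,  2.31984262e-05]), 'tool_pos': array([0.27910089, 0.6138486 , 0.2300609 ]), 'tcp_rot': array([-0.66520077, -3.06984015,  0.00316827]), 'wrist_force': array([ 0.29658971, -0.25773864,  0.29922819]), 'torque': array([ 0.01484331, -0.00466086, -0.00472648]), 'grip_force': 0.0, 'width': 1.0021264928039388}
```

View pics/scene0.png

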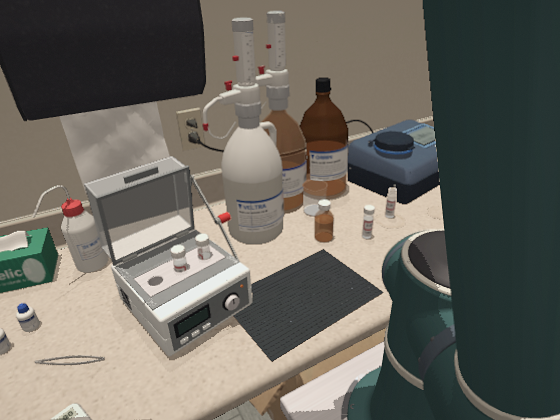

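View pics/side0.png

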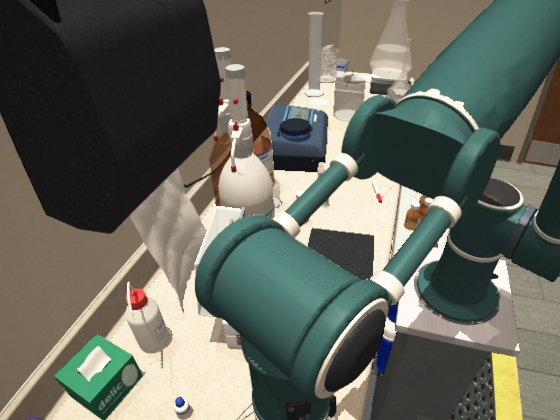

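Scene: heater at left with the empty well about (155,281), loaded vials about (180,258) and (203,245), red knob about (224,217); vial to load about (369,222), open vial about (391,200), brown bottle about (324,222). The side view is mostly blocked by the arm.

Run:
```python
import cv2,numpy as np
a=cv2.imread("pics/scene0.png")
c1=cv2.resize(a[200:350,90:260],None,fx=3.4,fy=3.4,interpolation=cv2.INTER_CUBIC)
c2=cv2.resize(a[170:255,300:420],None,fx=4.5,fy=4.5,interpolation=cv2.INTER_CUBIC)
cv2.imwrite("pics/c1.png",c1);cv2.imwrite("pics/c2.png",c2)
```

```text
(no output)
```

View pics/c1.png

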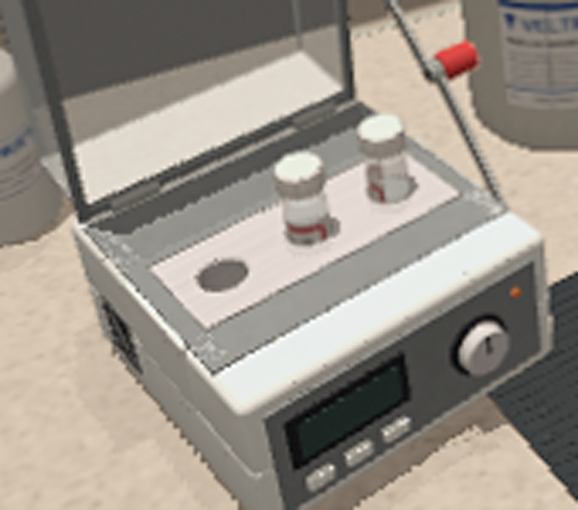

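View pics/c2.png

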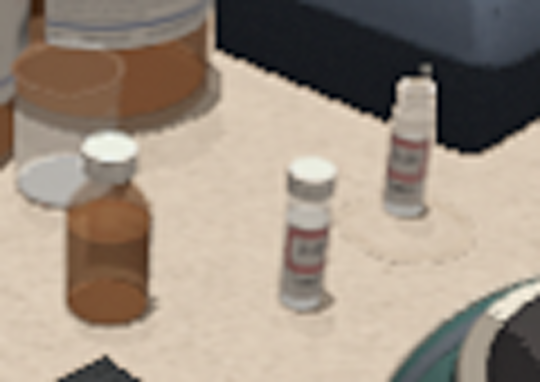

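Crops: the well centre is at scene px (155.3,280.6), loaded cap tops at (178.2,248.2) and (202.1,237.6), knob at (224.7,218.2). The target vial's cap top is at (369.3,207.8) and its foot at (367,236.7). The open vial is to its right and the brown bottle to its left.

```bash
cat > look.py <<'E'
import cv2,numpy as np
from workcell import bot, optics, readout, workorder
def ray(n,uv,info=None):
    i=info or optics.camera_info(n);K=np.array(i["intrinsics"]);E=np.array(i["extrinsics"])
    d=np.array([(uv[0]-K[0,2])/K[0,0],(uv[1]-K[1,2])/K[1,1]]);s=d.copy()
    for _ in range(20): s=d/(1+i["k1"]*(s@s))
    return E[:3,3],E[:3,:3]@np.array([*s,1])
def onz(n,uv,z,info=None):
    o,d=ray(n,uv,info);return o+d*(z-o[2])/d[2]
def proj(n,p,info=None):
    i=info or optics.camera_info(n);K=np.array(i["intrinsics"]);E=np.array(i["extrinsics"])
    c=E[:3,:3].T@(np.array(p)-E[:3,3]);s=c[:2]/c[2];s=s*(1+i["k1"]*(s@s));return K[:2,:2]@s+K[:2,2]
E
python3 - <<'E'
from look import *
f=lambda u,v,z:onz("scene",(u,v),z)
w,a,b,k=f(155.3,280.6,.105),f(178.2,248.2,.152),f(202.1,237.6,.152),f(224.7,218.2,.159)
np.set_printoptions(precision=4,suppress=True)
print("vial cap",f(369.3,207.8,.092),"foot",f(367.1,236.7,0))
print("well",w,"a",a,"b",b,"knob",k, np.linalg.norm((w-a)[:2]),np.linalg.norm((a-b)[:2]))
# fit heater pose
M=np.array([[-.015,.056],[-.015,0],[-.015,-.056],[.002,-.124]]);W=np.array([w,a,b,k])[:,:2]
m0,w0=M.mean(0),W.mean(0);H=(M-m0).T@(W-w0);th=np.arctan2(H[0,1]-H[1,0],H[0,0]+H[1,1])
R=np.array([[np.cos(th),-np.sin(th)],[np.sin(th),np.cos(th)]]);t=w0-R@m0
print("yaw",th,"origin",t,"resid mm",1000*(W-(M@R.T+t)))
print("well fit",R@M[0]+t,"knob fit",R@M[3]+t)
for c in [(324,204,.109),(391,190,.089)]: print(f(*c))
s=readout.read_state();from scipy.spatial.transform import Rotation as Ro
print(Ro.from_rotvec(s["tcp_rot"]).as_matrix())
E
```

```text
vial cap [ 0.4277 -0.2642  0.092 ] foot [ 0.4296 -0.2689  0.    ]
well [0.4188 0.2785 0.105 ] a [0.4316 0.2222 0.152 ] b [0.4412 0.1698 0.152 ] knob [0.4748 0.1055 0.159 ] 0.0577027329805913 0.053336970851255
yaw 0.21631737602271325 origin [0.4455 0.2266] resid mm [[ 0.0018  0.4339]
 [ 0.7762 -1.1377]
 [-1.6022  1.0988]
 [ 0.8242 -0.395 ]]
well fit [0.4188 0.2781] knob fit [0.474  0.1059]
[ 0.4807 -0.161   0.109 ]
[ 0.4735 -0.3814  0.089 ]
[[-0.9103  0.4139 -0.0009]
 [ 0.4139  0.9103 -0.0019]
 [ 0.0001 -0.0021 -1.    ]]
```

```bash
echo '{"moves": [[0, 0, 0, 0.186], [0, 0, 0, 0.186], [0, 0, 0, 0.186], [0, 0, 0, 0.186], [0, 0, 0, 0.184]]}' | python3 jog.py 1.0 20
echo '{"moves": [[-0.06, 0, 0, 0], [-0.06, 0, 0, 0], [-0.06, 0, 0, 0], [-0.06, 0, 0, 0], [-0.06, 0, 0, 0]]}' | python3 jog.py
echo '{"moves": [[-0.06, 0, 0, 0], [-0.06, 0, 0, 0], [-0.06, 0, 0, 0], [-0.06, 0, 0, 0], [-0.06, 0, 0, 0]]}' | python3 jog.py
echo '{"moves": [[-0.06, 0, 0, 0], [-0.06, 0, 0, 0], [-0.06, 0, 0, 0], [-0.06, -0.02, 0, 0], [-0.05, -0.023, 0, 0]]}' | python3 jog.py
python3 - <<'E'
from look import *
from scipy.spatial.transform import Rotation as Ro
s=readout.read_state();R=Ro.from_rotvec(s["tcp_rot"]).as_matrix();i=optics.camera_info("wrist")
im=optics.read_camera("wrist");cv2.imwrite("pics/w1.png",im[:,:,::-1])
print(s["tool_pos"],np.round(R,4).tolist());print("to vial, tool",R.T@(np.array([.4285,-.266,.0613])-s["tool_pos"]))
print(np.array(i["extrinsics"]).tolist(),proj("wrist",[.4285,-.266,.092],i))
E
```

```text
time: 0.72
tool_pos: [0.2792, 0.614, 0.2305]
tcp_rot: [1.976, 2.442, -0.002]
wrist_force: [0.2, 1.0, 0.7]
width: 1.003
grip_force: 0.0
time: 1.35
tool_pos: [0.3436, 0.3194, 0.2308]
tcp_rot: [1.968, 2.448, -0.001]
wrist_force: [0.1, -0.4, 0.1]
width: 1.001
grip_force: 0.0
time: 1.98
tool_pos: [0.4078, 0.0265, 0.2312]
tcp_rot: [1.969, 2.448, 0.001]
wrist_force: [0.6, -0.5, -0.6]
width: 0.996
grip_force: 0.0
time: 2.6
tool_pos: [0.4277, -0.2655, 0.2308]
tcp_rot: [-1.969, -2.447, -0.0]
wrist_force: [0.5, 0.7, -0.2]
width: 0.998
grip_force: 0.0
[ 0.42772934 -0.26549996  0.23083043] [[-0.2138, 0.9769, -0.0003], [0.9769, 0.2138, 0.0003], [0.0003, -0.0003, -1.0]]
to vial, tool [-0.00071129  0.00069177  0.16953001]
[[0.9769492236436228, 0.2036227054694425, 0.06409374571224635, 0.40999081497186846], [0.21346910033116206, -0.9303498830270571, -0.29812755383450257, -0.18996317741039853], [-0.0010759302606139515, 0.30493751649943734, -0.9523717516837783, 0.3748805024474225], [0.0, 0.0, 0.0, 1.0]] [280.93257479 191.78480822]
```

View pics/w1.png

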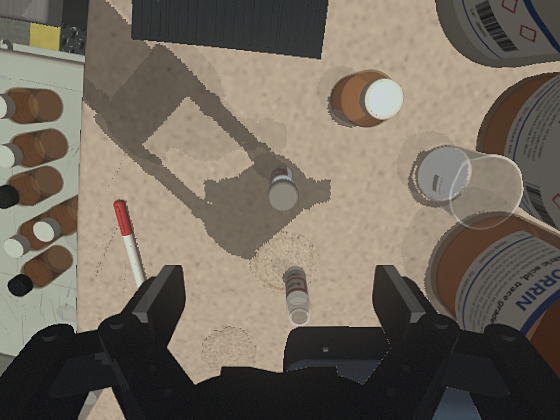

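Wrist view: the vial's white cap is centred at px (284,193), against (281,192) predicted, so it sits about 2 mm further along tool y. Fingers are clear of the bottle (380,98) and the open vial (297,295).

```bash
echo '{"moves": [[0, 0.0025, 0.05, 0], [0, 0, 0.05, 0], [0, 0, 0.04, 0], [0, 0, 0.02, 0], [0, 0, 0.009, 0]]}' | python3 jog.py
echo '{"moves": [[0, 0, 0, 0], [0, 0, 0, 0], [0, 0, 0, 0], [0, 0, 0, 0], [0, 0, 0, 0]]}' | python3 jog.py 0.0 20
echo '{"moves": [[0, 0, 0, 0], [0, 0, 0, 0], [0, 0, -0.02, 0], [0, 0, -0.05, 0], [0, 0, -0.05, 0]]}' | python3 jog.py
```

```text
time: 3.28
tool_pos: [0.4294, -0.2617, 0.0604]
tcp_rot: [-1.967, -2.445, 0.0]
wrist_force: [-0.2, 0.1, 0.9]
width: 1.0
grip_force: 0.0
time: 3.9
tool_pos: [0.4315, -0.2634, 0.0635]
tcp_rot: [1.968, 2.446, 0.0]
wrist_force: [-0.5, 0.9, 6.1]
width: 0.296
grip_force: 21.3
time: 4.53
tool_pos: [0.43, -0.2623, 0.1827]
tcp_rot: [-1.968, -2.446, 0.0]
wrist_force: [0.2, -0.4, 0.6]
width: 0.298
grip_force: 20.9
```

```bash
echo '{"moves": [[0, 0.01, -0.05, 0], [0, 0.01, -0.02, 0], [0.03, 0.01, 0, 0], [0.055, 0, 0, 0], [0.055, 0, 0, 0]]}' | python3 jog.py
echo '{"moves": [[0.055, 0, 0, 0], [0.055, 0, 0, 0], [0.055, 0, 0, 0], [0.055, 0, 0, 0], [0.055, 0, 0, 0]]}' | python3 jog.py
echo '{"moves": [[0.055, 0, 0, 0], [0.055, 0, 0, 0], [0.055, 0, 0, 0], [0.035, 0.03, 0, 0], [0, 0.045, 0, 0]]}' | python3 jog.py
echo '{"moves": [[0, 0, 0, 0], [0, 0, 0, 0]]}' | python3 jog.py
python3 - <<'E'
from look import *
from scipy.spatial.transform import Rotation as Ro
s=readout.read_state();R=Ro.from_rotvec(s["tcp_rot"]).as_matrix();p=s["tool_pos"]
i=optics.camera_info("wrist")
im=optics.read_camera("wrist");im2=optics.read_camera("scene")
cv2.imwrite("pics/w2.png",np.hstack([cv2.resize(im,(533,400)),cv2.resize(im2[60:330,60:240],(267,400))])[:,:,::-1])
print(p,"to well uv",R.T@(np.array([.4188,.2783,.105])-p))
print("foot exp scene",proj("scene",p-[0,0,.0613]),"wrist",proj("wrist",p-[0,0,.0613],i))
cv2.imwrite("pics/w2full.png",im[:,:,::-1]);cv2.imwrite("pics/s2full.png",im2[:,:,::-1])
E
```

```text
time: 5.15
tool_pos: [0.4294, -0.1183, 0.2519]
tcp_rot: [-1.97, -2.446, -0.0]
wrist_force: [1.0, 0.9, -0.4]
width: 0.296
grip_force: 20.9
time: 5.78
tool_pos: [0.3702, 0.1505, 0.2522]
tcp_rot: [1.969, 2.447, 0.001]
wrist_force: [1.4, -0.2, -0.9]
width: 0.294
grip_force: 20.9
time: 6.4
tool_pos: [0.4004, 0.3632, 0.252]
tcp_rot: [-1.962, -2.452, -0.0]
wrist_force: [0.6, -1.0, -0.5]
width: 0.295
grip_force: 20.8
time: 6.65
tool_pos: [0.4008, 0.3599, 0.2516]
tcp_rot: [-1.969, -2.447, 0.003]
wrist_force: [-0.4, -0.0, -1.0]
width: 0.294
grip_force: 20.8
[0.40078806 0.35991708 0.25157245] to well uv [-0.08348643  0.00042009  0.14662571]
foot exp scene [100.411823   264.93685406] wrist [280.84253654 221.78253299]
```

View pics/w2.png

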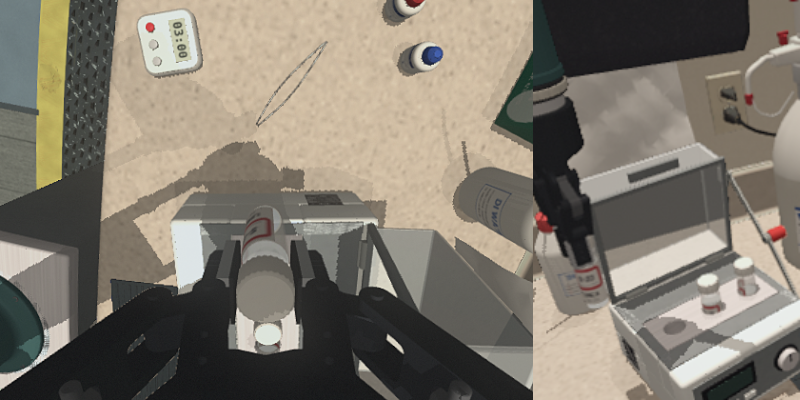

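The hand is left of the heater with the vial upright in it. The foot is at scene px (102,266), against (100,265) expected. Next I lower the foot just below the deck edge and drag it against the heater's left side to pivot the vial.

```bash
echo '{"moves": [[0, 0, 0.045, 0], [0, 0, 0.045, 0], [0, 0, 0.013, 0], [-0.01, 0, 0, 0], [-0.01, 0, 0, 0]]}' | python3 jog.py
echo '{"moves": [[-0.005, 0, 0, 0], [-0.004, 0, 0, 0], [-0.004, 0, 0, 0], [-0.004, 0, 0, 0], [-0.004, 0, 0, 0]]}' | python3 jog.py
echo '{"moves": [[-0.002, 0, 0, 0], [0, 0, 0, 0]]}' | python3 jog.py
```

```text
time: 7.38
tool_pos: [0.407, 0.3411, 0.1515]
tcp_rot: [1.968, 2.447, 0.005]
wrist_force: [0.1, -0.2, -0.4]
width: 0.299
grip_force: 20.9
time: 8.0
tool_pos: [0.4107, 0.3205, 0.1496]
tcp_rot: [1.969, 2.448, 0.002]
wrist_force: [0.1, 3.0, 3.6]
width: 0.301
grip_force: 21.2
time: 8.25
tool_pos: [0.4109, 0.3182, 0.1493]
tcp_rot: [1.969, 2.448, 0.0]
wrist_force: [0.7, 3.6, 2.8]
width: 0.296
grip_force: 21.3
```

```bash
echo '{"moves": [[0.005, 0, 0, 0], [0.005, 0, -0.02, 0], [0, 0, -0.02, 0], [0, 0, 0, 0], [0, 0, 0, 0]]}' | python3 jog.py
python3 - <<'E'
from look import *
from scipy.spatial.transform import Rotation as Ro
s=readout.read_state();R=Ro.from_rotvec(s["tcp_rot"]).as_matrix();p=s["tool_pos"]
im2=optics.read_camera("scene")
cv2.imwrite("pics/s3.png",cv2.resize(im2[190:310,60:220],(800,600),interpolation=cv2.INTER_CUBIC)[:,:,::-1])
h=p+[0,0,.0187]
print(p,"to well uv",R.T@(np.array([.4188,.2783,.105])-p))
for t in [0,.15,.25,.35]:
    f=h+R@np.array([np.sin(t)*.08,0,np.cos(t)*.08]); uv=proj("scene",f)
    print(t,f,uv,(uv-[60,190])*5)
E
```

```text
time: 8.88
tool_pos: [0.4076, 0.3274, 0.1878]
tcp_rot: [-1.969, -2.448, 0.005]
wrist_force: [1.5, 0.3, -0.7]
width: 0.298
grip_force: 21.0
[0.4076102  0.32737466 0.18777072] to well uv [-0.05019859  0.00060442  0.08285084]
0 [0.40744481 0.32720575 0.12647107] [127.86099831 284.53008702] [339.30499156 472.65043512]
0.15 [0.40488156 0.33888425 0.12735003] [121.32668339 287.29706129] [306.63341696 486.48530644]
0.25 [0.40320326 0.34654233 0.12892603] [116.83617177 288.71986453] [284.18085885 493.59932266]
0.35 [0.40156899 0.3540089  0.13127683] [112.28138563 289.78105499] [261.40692815 498.90527496]
```

View pics/s3.png

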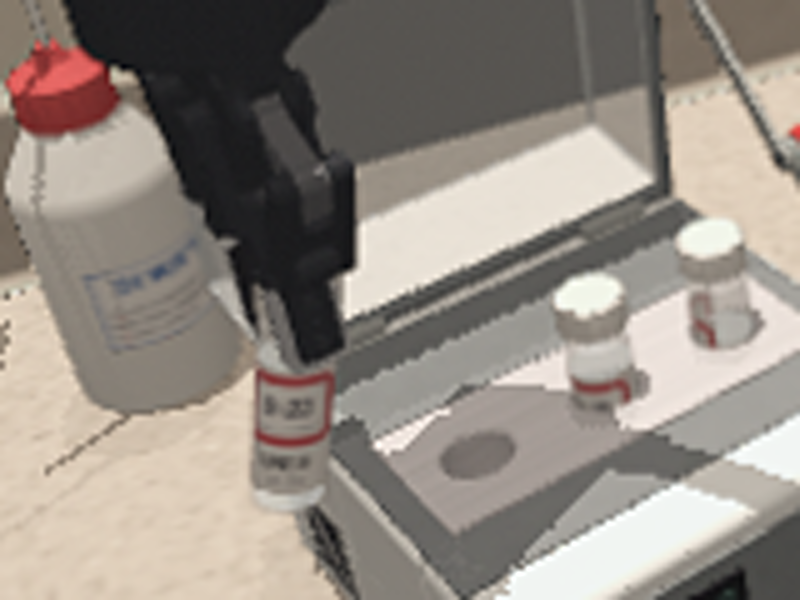

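The vial leans with its foot centre at crop px (287,498), which matches a lean of about 0.24 rad. The well mouth is clear at crop px (478,455).

```bash
echo '{"moves": [[-0.025, 0.0006, 0, 0], [-0.025, 0, 0, 0], [-0.0154, 0, 0, 0], [0, 0, 0.01, 0], [0, 0, 0.006, 0]]}' | python3 jog.py
echo '{"moves": [[0, 0, 0.004, 0], [0, 0, 0.003, 0], [0, 0, 0.002, 0], [0, 0, 0.001, 0], [0, 0, 0, 0]]}' | python3 jog.py
python3 - <<'E'
from look import *
from scipy.spatial.transform import Rotation as Ro
s=readout.read_state();R=Ro.from_rotvec(s["tcp_rot"]).as_matrix();p=s["tool_pos"]
im2=optics.read_camera("scene")
cv2.imwrite("pics/s4.png",cv2.resize(im2[210:310,110:230],(720,600),interpolation=cv2.INTER_CUBIC)[:,:,::-1])
print("tool rel well uv",-R.T@(np.array([.4188,.2783,.105])-p),s["wrist_force"])
f=p+[0,0,.0187]+R@np.array([np.sin(.24)*.08,0,np.cos(.24)*.08]);print(f,(proj("scene",f)-[110,210])*6)
E
```

```text
time: 9.55
tool_pos: [0.4225, 0.2645, 0.172]
tcp_rot: [-1.969, -2.447, 0.002]
wrist_force: [-0.7, -1.0, -0.6]
width: 0.296
grip_force: 21.0
time: 10.18
tool_pos: [0.4235, 0.2647, 0.1641]
tcp_rot: [1.969, 2.448, 0.002]
wrist_force: [-1.1, -0.4, 4.8]
width: 0.296
grip_force: 21.4
tool rel well uv [-0.01427767  0.00168284 -0.05910612] [-1.10993121 -0.44548611  4.78969542]
[0.41944398 0.28329947 0.10510241] [256.14998559 427.4462653 ]
```

View pics/s4.png

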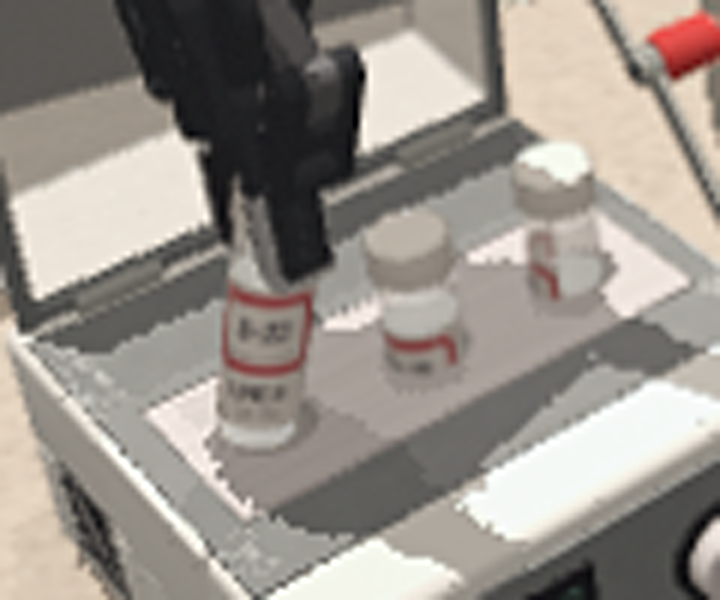

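The foot rests on the rim: its centre is at crop px (257,431) and the well is at (272,424), so it is about 5 mm too far to +u and 1.7 mm to +v. I'll shift and keep lowering.

```bash
echo '{"moves": [[-0.0015, -0.001, 0, 0], [-0.0015, -0.0007, 0, 0], [0, 0, 0.001, 0], [0, 0, 0.001, 0], [0, 0, 0, 0]]}' | python3 jog.py
python3 - <<'E'
from look import *
from scipy.spatial.transform import Rotation as Ro
s=readout.read_state();R=Ro.from_rotvec(s["tcp_rot"]).as_matrix();p=s["tool_pos"]
print("tool rel well uv",-R.T@(np.array([.4188,.2783,.105])-p),s["wrist_force"],s["torque"])
E
```

```text
time: 10.85
tool_pos: [0.4225, 0.2609, 0.1612]
tcp_rot: [1.969, 2.447, 0.0]
wrist_force: [3.1, -1.0, 0.5]
width: 0.293
grip_force: 21.2
tool rel well uv [-1.77588673e-02 -9.46162950e-05 -5.62212674e-02] [ 3.13110837 -1.01448129  0.53599901] [-0.17657166 -0.70045915 -0.0260296 ]
```

```bash
echo '{"moves": [[0, 0.0005, 0.001, 0], [0, 0, 0.001, 0], [0, 0, 0, 0], [0, 0, 0, 0]]}' | python3 jog.py
python3 - <<'E'
from look import *
from scipy.spatial.transform import Rotation as Ro
s=readout.read_state();R=Ro.from_rotvec(s["tcp_rot"]).as_matrix();p=s["tool_pos"]
im2=optics.read_camera("scene")
cv2.imwrite("pics/s5.png",cv2.resize(im2[210:310,110:230],(720,600),interpolation=cv2.INTER_CUBIC)[:,:,::-1])
print("tool rel well uv",-R.T@(np.array([.4188,.2783,.105])-p),s["wrist_force"],s["torque"])
E
```

```text
time: 11.35
tool_pos: [0.4226, 0.2612, 0.1592]
tcp_rot: [1.969, 2.448, -0.0]
wrist_force: [3.4, -0.9, 0.2]
width: 0.296
grip_force: 21.1
tool rel well uv [-1.74915832e-02  4.29281820e-05 -5.41900167e-02] [ 3.37105029 -0.94370181  0.15056775] [-0.24696177 -0.63060184 -0.04533685]
```

View pics/s5.png

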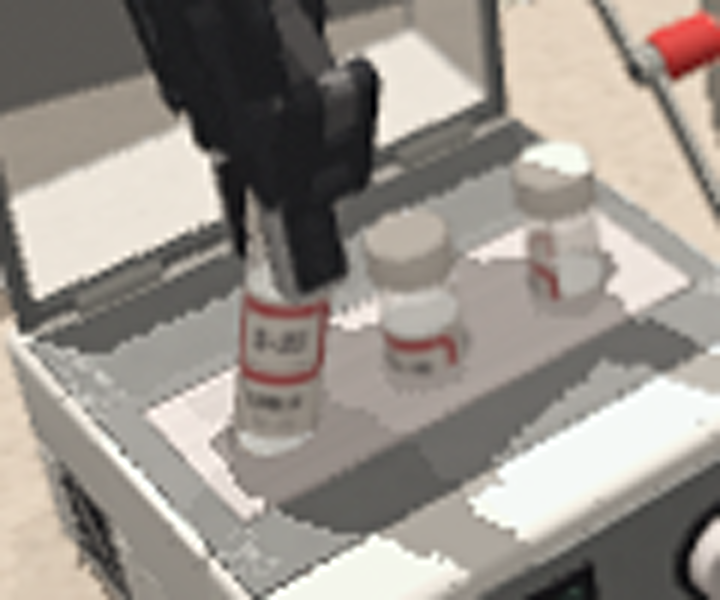

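The foot is inside the mouth: the near rim cuts it off at about crop y 455, and it sank 5 mm with no vertical force. Next I straighten in +u, easing the +v side load.

```bash
echo '{"moves": [[0.002, 0.0007, 0, 0], [0.003, 0, 0.0005, 0], [0.003, 0, 0.0005, 0], [0, 0, 0, 0]]}' | python3 jog.py
echo '{"moves": [[0.003, 0, 0.0005, 0], [0.003, 0, 0.001, 0], [0.002, 0, 0.001, 0], [0, 0, 0, 0]]}' | python3 jog.py
python3 - <<'E'
from look import *
from scipy.spatial.transform import Rotation as Ro
s=readout.read_state();R=Ro.from_rotvec(s["tcp_rot"]).as_matrix();p=s["tool_pos"]
print("tool rel well uv",-R.T@(np.array([.4188,.2783,.105])-p),R.T@s["wrist_force"],s["torque"])
E
```

```text
time: 11.9
tool_pos: [0.4213, 0.2694, 0.1581]
tcp_rot: [-1.968, -2.448, 0.0]
wrist_force: [2.6, -2.9, 0.7]
width: 0.294
grip_force: 21.4
time: 12.4
tool_pos: [0.4197, 0.2772, 0.1555]
tcp_rot: [-1.969, -2.448, 0.0]
wrist_force: [2.9, -2.4, 0.6]
width: 0.295
grip_force: 21.7
tool rel well uv [-0.00120338  0.00060621 -0.05047047] [-2.98525659  2.32622304 -0.55631155] [-0.50155136 -0.4475127  -0.05072805]
```

```bash
echo '{"moves": [[0.0005, 0.0007, 0.002, 0], [0, 0, 0.003, 0], [0, 0, 0.004, 0], [0, 0, 0.003, 0], [0, 0, 0, 0]]}' | python3 jog.py
python3 - <<'E'
from look import *
from scipy.spatial.transform import Rotation as Ro
s=readout.read_state();R=Ro.from_rotvec(s["tcp_rot"]).as_matrix();p=s["tool_pos"]
print("tool rel well uv",-R.T@(np.array([.4188,.2783,.105])-p),R.T@s["wrist_force"],s["torque"])
E
```

```text
time: 13.02
tool_pos: [0.42, 0.2775, 0.143]
tcp_rot: [-1.969, -2.447, 0.001]
wrist_force: [0.8, -2.2, -1.9]
width: 0.293
grip_force: 21.4
tool rel well uv [-0.00103219  0.00097486 -0.03798735] [-2.29907958  0.29427546  1.92826941] [-0.4940209  -0.29909587 -0.01111559]
```

Sliding freely, so I'll continue down.

```bash
echo '{"moves": [[0, 0.0002, 0.005, 0], [0, 0, 0.005, 0], [0, 0, 0.004, 0], [0, 0, 0.003, 0], [0, 0, 0, 0]]}' | python3 jog.py
echo '{"moves": [[0, 0, 0.002, 0], [0, 0, 0.002, 0], [0, 0, 0.001, 0], [0, 0, 0, 0]]}' | python3 jog.py
python3 - <<'E'
from look import *
from scipy.spatial.transform import Rotation as Ro
s=readout.read_state();R=Ro.from_rotvec(s["tcp_rot"]).as_matrix();p=s["tool_pos"]
print("tool rel well uv",-R.T@(np.array([.4188,.2783,.105])-p),R.T@s["wrist_force"],s["torque"])
E
```

```text
time: 13.65
tool_pos: [0.4205, 0.2786, 0.1274]
tcp_rot: [-1.969, -2.447, -0.002]
wrist_force: [-3.1, -0.8, 6.3]
width: 0.294
grip_force: 22.1
time: 14.15
tool_pos: [0.4206, 0.2792, 0.1232]
tcp_rot: [-1.969, -2.446, -0.004]
wrist_force: [-4.1, -0.3, 9.1]
width: 0.296
grip_force: 22.6
tool rel well uv [ 0.00054753  0.00197977 -0.01820971] [ 0.63313986 -4.03967176 -9.05276236] [-0.30018829  0.69223392  0.02530614]
```

```bash
echo '{"moves": [[0, -0.0009, 0, 0], [0, 0, 0.001, 0], [0, 0, 0.001, 0], [0, 0, 0.001, 0], [0, 0, 0, 0]]}' | python3 jog.py
python3 - <<'E'
from look import *
from scipy.spatial.transform import Rotation as Ro
s=readout.read_state();R=Ro.from_rotvec(s["tcp_rot"]).as_matrix();p=s["tool_pos"]
print("tool rel well uv",-R.T@(np.array([.4188,.2783,.105])-p),R.T@s["wrist_force"],s["torque"])
E
```

```text
time: 14.78
tool_pos: [0.4209, 0.2798, 0.1223]
tcp_rot: [-1.969, -2.447, -0.008]
wrist_force: [-5.6, -0.9, 19.0]
width: 0.294
grip_force: 24.0
tool rel well uv [ 0.00105761  0.0024314  -0.01732856] [  0.39555153  -5.62279806 -19.00031098] [-0.50081107  1.06025314 -0.04629089]
```

```bash
echo '{"moves": [[0, -0.001, -0.001, 0], [0, 0, 0, 0], [0, 0, 0, 0], [0, 0, 0, 0], [0, 0, 0, 0]]}' | python3 jog.py 0.55
echo '{"moves": [[0, 0, -0.01, 0], [0, 0, -0.02, 0], [0, 0, -0.03, 0], [0, 0, -0.03, 0], [0, 0, 0, 0]]}' | python3 jog.py
python3 - <<'E'
from look import *
from scipy.spatial.transform import Rotation as Ro
s=readout.read_state();R=Ro.from_rotvec(s["tcp_rot"]).as_matrix();p=s["tool_pos"];i=optics.camera_info("wrist")
im=optics.read_camera("wrist");im2=optics.read_camera("scene")
cv2.imwrite("pics/w6.png",np.hstack([cv2.resize(im[100:,100:460],(395,351)),cv2.resize(im2[220:310,130:230],(390,351),interpolation=cv2.INTER_CUBIC)])[:,:,::-1])
print("tool rel well uv",-R.T@(np.array([.4188,.2783,.105])-p),p,s["wrist_force"])
for z in (.152,.155): print((proj("scene",[.4188,.2783,z])-[130,220])*3.9,(proj("wrist",[.4188,.2783,z],i)-[100,100])*1.097)
E
```

```text
time: 15.4
tool_pos: [0.4187, 0.2772, 0.1195]
tcp_rot: [-1.969, -2.448, 0.001]
wrist_force: [0.2, 0.7, -0.5]
width: 0.548
grip_force: 0.0
time: 16.02
tool_pos: [0.4209, 0.2785, 0.2136]
tcp_rot: [1.968, 2.446, 0.011]
wrist_force: [-0.1, 0.2, 0.1]
width: 0.552
grip_force: 0.0
tool rel well uv [ 4.25176088e-05  2.81881358e-03 -1.08604911e-01] [0.42087984 0.27854597 0.21362131] [-0.13169012  0.20921751  0.13888818]
[ 81.18910558 160.67154423] [194.04930788 133.39400415]
[ 80.00636286 155.6890532 ] [194.0556708 135.149623 ]
```

View pics/w6.png

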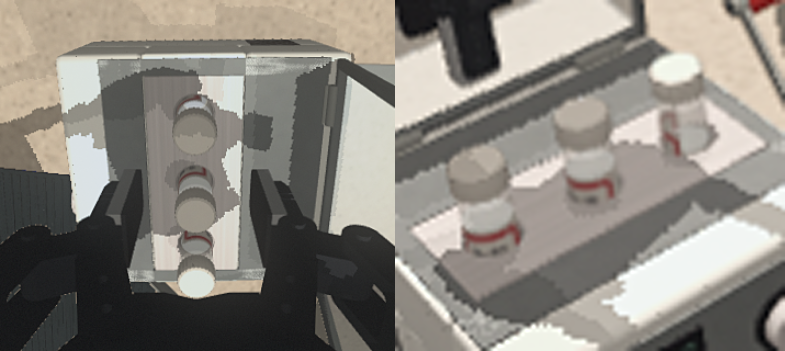

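The vial stands in the left well like its neighbours, with its cap top at scene crop px (80,157), between the marks predicted for z = .152 and .155. To be sure it is home, I'll press it down with closed fingers.

```bash
echo '{"moves": [[0, -0.0025, 0.01, 0], [0, 0, 0, 0], [0, 0, 0, 0], [0, 0, 0.02, 0], [0, 0, 0.02, 0]]}' | python3 jog.py 0.0
echo '{"moves": [[0, 0, 0.006, 0], [0, 0, 0.003, 0], [0, 0, 0.002, 0], [0, 0, 0.001, 0], [0, 0, 0, 0]]}' | python3 jog.py
```

```text
time: 16.75
tool_pos: [0.4167, 0.2769, 0.1596]
tcp_rot: [1.969, 2.448, 0.001]
wrist_force: [-0.5, -0.4, -0.2]
width: 0.0
grip_force: 0.0
time: 17.38
tool_pos: [0.4173, 0.2773, 0.1494]
tcp_rot: [1.968, 2.447, 0.004]
wrist_force: [-0.6, -1.4, 5.8]
width: 0.002
grip_force: 2.8
```

```bash
echo '{"moves": [[0, 0, 0.001, 0], [0, 0, 0.001, 0], [0, 0, 0.001, 0], [0, 0, 0, 0]]}' | python3 jog.py
```

```text
time: 17.88
tool_pos: [0.4179, 0.2776, 0.1494]
tcp_rot: [1.968, 2.447, 0.006]
wrist_force: [-5.7, -3.8, 20.9]
width: 0.002
grip_force: 10.3
```

The vial is firm at the bottom: 21 N with no further motion. Next, the geometry of the stay link relative to the gripper body for the knob press.

```bash
echo '{"moves": [[0, 0, -0.03, 0], [0, 0, -0.05, 0], [0, 0, -0.03, 0], [0, 0, 0, 0]]}' | python3 jog.py
python3 - <<'E'
from look import *
th=.2163;o0=np.array([.4455,.2266,0]);R=np.array([[np.cos(th),-np.sin(th),0],[np.sin(th),np.cos(th),0],[0,0,1]])
for y in (-.1,-.108):
  for uv in [(193,180),(204.1,200),(218.5,220.6),(237,261.8)]:
    o,d=ray("scene",uv);o=R.T@(o-o0);d=R.T@d;print(y,uv,1000*(o+d*(y-o[1])/d[1]))
from scipy.spatial.transform import Rotation as Ro
s=readout.read_state();Rt=Ro.from_rotvec(s["tcp_rot"]).as_matrix();p=s["tool_pos"]
print("tool in heater",R.T@(p-o0),"to knob",Rt.T@(np.array([.474,.1059,.169])-p))
E
```

```text
time: 18.38
tool_pos: [0.4182, 0.2779, 0.2585]
tcp_rot: [1.967, 2.446, 0.011]
wrist_force: [0.2, 0.3, -0.0]
width: -0.001
grip_force: 0.0
-0.1 (193, 180) [  71.86965343 -100.          234.88792499]
-0.1 (204.1, 200) [  36.32748417 -100.          200.2173623 ]
-0.1 (218.5, 220.6) [ -11.76048553 -100.          170.42976181]
-0.1 (237, 261.8) [ -65.58578226 -100.           93.08551498]
-0.108 (193, 180) [  87.11769024 -108.          226.63809062]
-0.108 (204.1, 200) [  50.78649839 -108.          191.19785467]
-0.108 (218.5, 220.6) [   1.63099412 -108.          160.74898082]
-0.108 (237, 261.8) [ -53.38920364 -108.           81.68772124]
tool in heater [-0.01561041  0.05595611  0.2584887 ] to knob [-0.1801627   0.01697306  0.08919042]
```

```bash
echo '{"moves": [[-0.05, 0, 0, 0], [-0.05, 0, 0, 0], [-0.05, 0, 0, 0], [-0.039, 0.007, 0, 0], [0, 0.006, 0.02, 0]]}' | python3 jog.py
echo '{"moves": [[0, 0, 0.03, 0], [0, 0, 0.02, 0], [0, 0, 0, 0], [0, 0, 0, 0]]}' | python3 jog.py
python3 - <<'E'
from look import *
s=readout.read_state();p=s["tool_pos"]
th=.2163;o0=np.array([.4455,.2266,0]);R=np.array([[np.cos(th),-np.sin(th),0],[np.sin(th),np.cos(th),0],[0,0,1]])
print(R.T@(p-o0))
im2=optics.read_camera("scene")
cv2.imwrite("pics/s7.png",cv2.resize(im2[140:290,120:280],(640,600),interpolation=cv2.INTER_CUBIC)[:,:,::-1])
E
```

```text
time: 19.0
tool_pos: [0.4707, 0.0925, 0.2347]
tcp_rot: [1.973, 2.443, 0.001]
wrist_force: [0.3, 1.3, -0.3]
width: 0.0
grip_force: 0.0
time: 19.5
tool_pos: [0.4695, 0.095, 0.1847]
tcp_rot: [-1.969, -2.448, 0.0]
wrist_force: [-0.2, -1.0, 0.7]
width: 0.003
grip_force: 0.0
[-0.00484178 -0.13372118  0.18474826]
```

View pics/s7.png

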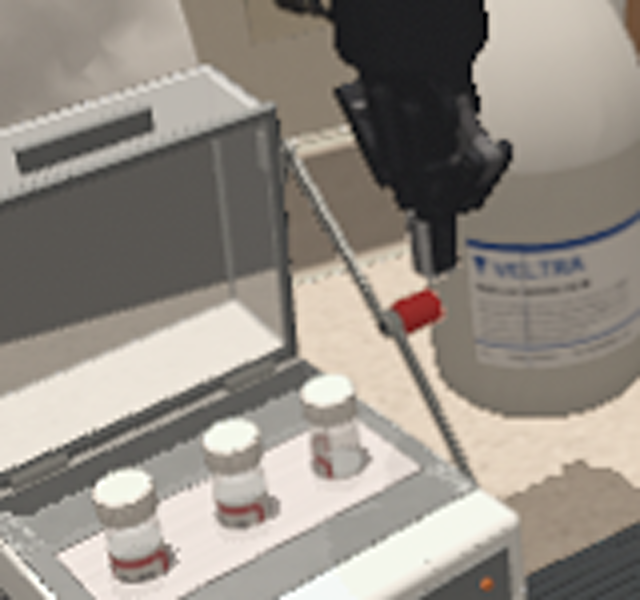

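The closed fingertips (435,265) are right above the outer end of the red knob (415,312). All three vials are seated alike. Now I press.

```bash
echo '{"moves": [[0.003, 0.004, 0.01, 0], [0, 0, 0.008, 0], [0, 0, 0.008, 0], [0, 0, 0.008, 0], [0, 0, 0.008, 0]]}' | python3 jog.py
echo '{"moves": [[-0.01, 0, -0.03, 0], [-0.03, -0.02, -0.04, 0], [-0.05, -0.02, -0.05, 0], [-0.05, 0, -0.02, 0], [0, 0, 0, 0]]}' | python3 jog.py
echo '{"moves": [[0, 0, 0, 0], [0, 0, 0, 0], [0, 0, 0, 0], [0, 0, 0, 0], [0, 0, 0, 0]]}' | python3 jog.py
python3 - <<'E'
from look import *
im2=optics.read_camera("scene")
cv2.imwrite("pics/s8.png",cv2.resize(im2[140:290,100:280],(720,600),interpolation=cv2.INTER_CUBIC)[:,:,::-1])
E
```

```text
time: 20.18
tool_pos: [0.4719, 0.0986, 0.1415]
tcp_rot: [-1.968, -2.447, 0.002]
wrist_force: [-1.0, -0.3, -0.5]
width: -0.001
grip_force: 0.0
time: 20.8
tool_pos: [0.4663, -0.0415, 0.2772]
tcp_rot: [1.972, 2.44, 0.002]
wrist_force: [0.5, 0.6, -0.5]
width: -0.0
grip_force: 0.0
time: 21.42
tool_pos: [0.465, -0.0383, 0.2752]
tcp_rot: [-1.968, -2.449, 0.0]
wrist_force: [-0.1, -0.0, 0.3]
width: -0.001
grip_force: 0.0
```

```bash
for k in 1 2 3 4 5 6; do echo '{"moves": [[0, 0, 0, 0], [0, 0, 0, 0], [0, 0, 0, 0], [0, 0, 0, 0], [0, 0, 0, 0]]}' | python3 jog.py >/dev/null; done
python3 - <<'E'
from look import *
im2=optics.read_camera("scene")
a=cv2.imread("pics/s8.png")
b=im2[140:290,100:280,::-1]
cv2.imwrite("pics/s9.png",np.hstack([cv2.resize(a,(300,250)),cv2.resize(b,(500,417),interpolation=cv2.INTER_CUBIC)[:250] if 0 else cv2.resize(b,(300,250))]))
cv2.imwrite("pics/s9.png",cv2.resize(np.hstack([cv2.resize(a,(300,250)),cv2.resize(b,(300,250))]),(800,333)))
print(readout.read_state()["time"])
E
```

```text
25.275
```

View pics/s9.png

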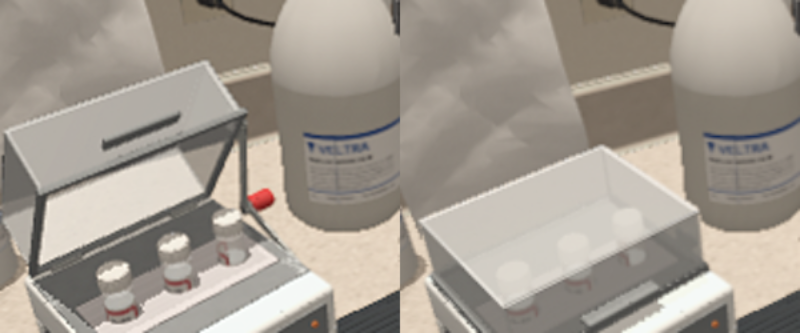

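Left panel: the hood was coming down. Right panel: it is shut over the three vials. The robot is clear of everything, so I'm handing in.

```bash
python3 -c "
from workcell import bot, optics, readout, workorder
print(workorder.finish_job())"
```

```text
the job is handed in; nothing more can be done
None
```

The vial is in the formerly empty well and pressed to the bottom, the stay is folded and the hood is shut over all three vials; I handed the job in at about 25 s, and the hand-in call returned no verdict.

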